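Clamp the glaze-milling jar and lock its bayonet lid

ROBOT

A 6-joint arm with a two-finger parallel gripper is mounted at the origin on the work surface. World frame = base frame: x ahead of the robot, y to its left, z up, the work surface at z = 0. Lengths are in m, angles in rad, forces in N, time in s.
With the tool pointing down it reaches from about 0.375 to 0.9 m from the base axis. Payload 3.1 kg.
Tool frame: the origin (TCP) lies on the centre line of the jaws, within the pads' length; the fingertips stand 22 mm ahead of it and the grasp point (between the pads) lies 3 mm ahead of it; z points along the fingers, y is the line along which they close (so a half turn about z gives the same grasp; the last joint's range is limited). The gripper opens to 85 mm and grips with 20 to 120 N. Pads are 22 mm wide; open, the fingers measure 114 mm over their backs; the gripper's body (76 mm by 85 mm) begins 54 mm behind the grasp point. The pads swing forward as they close: fully open they stand 13 mm farther back than shut.
Start: joints at [-1.345, 0.527, 1.433, -0, 1.181, -0.178], TCP at [0.246, -0.575, 0.253] pointing down, gripper open.
Joint ranges: [-3.08, 3.08], [-0.75, 2.2], [0.22, 2.44], [-1.43, 4.57], [0, 2.65], [-2.85, 2.85]. Speed limits (rad/s): [2.79, 2.79, 3.14, 3.14, 3.14, 3.14].

INTERFACE

Orientations are given as a unit quaternion [x, y, z, w].
In Python, from station import manip gives the robot as it stands.
- The arm moves only by the tool drive_effector, called as name(argument=value, ...), one argument or row to a line, values as JSON. Schema: {"type":"object","properties":{"rows":{"type":"string"},"squeeze":{"type":"number"},"only":{"type":"string"},"quiet":{"type":"boolean"},"lines":{"type":"string"}},"required":["rows"],"additionalProperties":false}. rows is a string of 1 to 20 rows, one to a line, with the numbers parted by spaces; each row has 5 numbers: dx, dy, dz in fractions of the full range, 1 being 60 cm, then a turn about the tool's z in normalised numbers (1 is 2 pi rad), then the opening from 0.0 (shut) to 1.0 (fully open); each row is the pose to reach, as a shift and turn from the pose commanded when the call began, along the tool's axes at that moment; what a row does not reach only later rows make up. A row lasts 1/10 s, in which the tool goes at most 0.05 m and 0.15 rad, less where a joint would pass 70% of its speed; a pose out of reach is approached as far as the arm can. The fingers move at their own pace and stop on an object; squeeze is the grip in N (left out, the last holds). Time passes only in rows, so rows that do not move let the fingers close. The tool returns the time, the measured TCP pose, the force, the opening and the grip force at its end. only (a regular expression) keeps the lines of the reply that match it, lines (a string "A,B") keeps lines A to B, and quiet returns only ok. No shift or turn number may pass 1 either way. Input that does not fit is refused with a message, and nothing moves.
- manip.sense(): the state, without advancing time (a new reading comes with each control period).
- manip.snapshot(name): name is "side" or "top"; returns a dict with "pixels" (420x560x3 uint8, red, green, blue), "range_z" (420x560 float32, m along the optical axis (not along the pixel's ray), 0 where there is no reading), "fov_y" (degrees; the focal length in pixels is half the picture's height over the tangent of half this angle, whatever the lens; pixels are square), "cx", "cy" (the principal point, pixels), "R" (3x3) and "t" (3): a world point X has camera coordinates R X + t. Camera axes: x right, y down, z forward; pixel columns grow to the right and rows downward; lengths in m; the calibration is good to about 2 mm. A picture is of the moment at which its call begins.
- manip.sign_off(): hands the job in; it is judged then, once.
The state is a dict: "t": time; "q": joint angles; "qd": joint speeds; "tau": joint torques, N m; "tcp_pos": TCP position; "tool_rot": TCP orientation; "force": force on the tool from outside, world axes, zero at the start; "ft_torque": the same for the moment, N m; "finger_gap": opening from 0.0 (shut) to 1.0 (fully open); "gripper_force": force on a finger pad.
Only numpy, scipy, OpenCV 4.12 (cv2) and the standard library are available. Lean on these libraries where they do the work, as an engineer would, in place of code of your own. Each camera call takes 0.05 s, during which the arm holds its last target. There are 200 camera calls.

TASK

Get the glaze-milling jar ready to run: first push the vise's sliding jaw home so that the jar is clamped squarely against the fixed jaw. Then take the lid off the sloping rack, lower it on the jar with its two lugs in the two slots of the collar, press it down against the spring and turn it clockwise (seen from above) all the way to its stop, so that it stays locked when you let go. Leave the jar clamped, and do not disturb the glaze pots or the brush mug.

Things in the scene. Friction and masses are not known exactly. Their poses are not given: they have to be found in the camera images.
- vise: Green jar vise fixed to the table, bed 160 x 330 x 20 mm (x, y, z); origin: centre of its underside. It closes along its own +y. Two parallels on the bed, tops at z = 32 mm, carry the jar. Fixed jaw at the +y end: clamping face at y = 130 mm, back at 155 mm, top at z = 75 mm. Vise and rack may swap sides.
- jaw (a joint): Sliding jaw, metres moved along vise +y from fully open (0). Its clamping face is at vise y = -40 mm + this value, its top at z = 76 mm. It reads 0.050 with the jar clamped between both jaws. Stiff: about 10 N, about 6 N more while it pushes the jar; 20 N takes it home. It stays where it is left.
- jaw_handle (a point): Middle of the sliding jaw's upright handle, a flat post with a red top, 75 mm behind (vise -y) its clamping face, at z = 100 mm. Post 44 mm wide along vise x (red top 50 mm), 16 mm thick along vise y (red top 18 mm), free from z = 52 to 127 mm. Can be pushed, or gripped from above.
- jar: White stoneware milling jar with blue bands, loose, 0.9 kg, on the vise's parallels, at first 10 to 22 mm short of the fixed jaw and a little askew. Origin: centre of the underside of its square foot, 120 x 120 x 45 mm, sides along its x and y. Round body, diameter 120 mm. Clamped, it stands at vise y = 70 mm, axes along the vise's.
- jar_collar (a point): Centre of the top of the jar's blue collar, 150 mm above the jar's origin. Collar: outer diameter 140, inner 126 mm. Steel flange inside it, 8 mm thick, top flush, inner diameter 96 mm, with two open slots 33 mm wide at jar +y and -y (orange marks on the collar) for the lid's lugs. 16 mm free height below the flange, then a ledge (jar z = 126 mm).
- seal (a joint): Black sprung seal plate in the collar, diameter 76 mm; metres pushed down, 0 = up with its top at jar z = 146 mm. 4 N at first, 0.2 N more per mm. With the lid's underside at jar z = 126 to 132 mm (seal 0.014 to 0.020) the lid turns, only clockwise from above, 80 degrees to a stop; released, it is sprung up to 132 mm.
- lid: Bayonet lid, loose, 0.22 kg; origin: centre of underside, z its normal. White disc, diameter 90, 18 mm thick. Two orange lugs at +y and -y, 26 mm wide, out to 59 mm from the axis, z = 0 to 10 mm (half a turn is the same). Orange bar on top along y, 80 long, 20 wide (x), z = 18 to 62 mm. At first lies on the rack, tilted 34 degrees, bar level.
- rack: Plywood drain rack fixed to the table; origin: centre of its 150 x 150 mm base, on the table. Its 150 x 150 mm board slopes at 34 degrees, facing its own -x (towards the robot) and up; the board's middle is 68 mm up. Two pegs, 14 mm high, below the lid keep it from sliding: lift it square off the board.
- amber_pot: Bystander: amber glaze pot, 66 mm wide, 70 mm tall, origin under its centre.
- green_pot: Bystander: green glaze pot, 68 mm wide, 75 mm tall, origin under its centre.
- brush_mug: Bystander: white mug of brushes, mug 76 mm wide and 100 mm tall, brushes to 220 mm, origin under its centre.

How it is judged:
On the way, in this order (a step that is already met when the one before it is completed fails the run):
1. the sliding jaw clamps the jar squarely against the fixed jaw (value of joint jaw above 0.0465 m and y of jar in the frame of vise above 0.0665 m and angle between the y axis of jar and the y axis of vise, either way round below 0.06 rad and angle between jar's own z axis and vertical below 0.05 rad), for 0.2 s.
2. the lid is lifted off the rack (distance between lid and rack above 0.13 m), for 0.1 s.
3. the lid is pressed down in the jar's collar with its lugs through the slots (z of lid in the frame of jar between 0.12 and 0.1335 m and horizontal distance between lid and jar below 0.007 m and angle between the y axis of lid and the y axis of jar, either way round below 0.25 rad).
At the end, for the whole second after the job is handed in: Lid locked under the flange: underside 124 to 135 mm above the jar's, level (0.06 rad), centred (7 mm), turned at least 1.2 rad from the slots, at rest. Jar upright (0.05 rad) and clamped: jaw above 0.0455, jar at vise y above 66 mm, square (0.08 rad) (value of joint jaw above 0.0455 m and y of jar in the frame of vise above 0.066 m and angle between the y axis of jar and the y axis of vise, either way round below 0.08 rad and angle between jar's own z axis and vertical below 0.05 rad and angle between the y axis of lid and the y axis of jar, either way round above 1.2 rad and z of lid in the frame of jar between 0.124 and 0.135 m and angle between the z axis of lid and the z axis of jar, either way round below 0.06 rad and horizontal distance between lid and jar below 0.007 m and linear speed of each of lid, jar below 0.02 m/s); the robot touches nothing.
It fails at once if a glaze pot or the brush mug is pushed or tipped (moved more than 30 mm or tilted more than 0.4 rad) (distance of any of amber_pot, green_pot, brush_mug from where it was at the start of the episode above 0.03 m or angle between any of amber_pot, green_pot, brush_mug's own z axis and vertical above 0.4 rad).
It also fails if it takes over 67 s, if anything falls off the work surface, if the arm or the gripper's body presses on something with over 40 N, if the wrist force passes 120 N, or if a joint passes its speed limit or range.

## Working session

There is one attempt and no reset: what is moved stays moved. The work goes in short steps, Python scripts to look and compute and a tool call to move; the robot and the scene stay as the last step left them, time stands still between calls to the robot, and variables do not carry over. Pictures are saved under pics/ and viewed, at most 10 in all, crops included, and the job is handed in when it is done.

```bash
ls; mkdir -p pics
```

Run:
```python
from station import manip
import cv2,numpy as np
for n in("side","top"):
    s=manip.snapshot(n); cv2.imwrite(f"pics/{n}0.png",s["pixels"][:,:,::-1]); np.savez(f"{n}0.npz",**s)
    print(n,s["fov_y"],s["cx"],s["cy"],s["R"],s["t"],-np.array(s["R"]).T@s["t"])
print(manip.sense())
```

```text
pics
station.py
side 52.030558081085886 277.26077591800276 212.6159852579541 [[ 0.87855632 -0.47747939 -0.01233824]
 [-0.36000102 -0.64497872 -0.67409325]
 [ 0.31390773  0.59667067 -0.7385432 ]] [-0.57603211  0.32015147  0.80905619] [ 0.36736252 -0.55129267  0.80622767]
top 54.34707057005042 285.08003059157153 211.92933732584305 [[-0.14584402 -0.98928891 -0.0060805 ]
 [-0.96863234  0.14404335 -0.20249176]
 [ 0.20119871 -0.02364245 -0.97926509]] [0.04935536 0.67196497 0.80733953] [ 0.49564951 -0.02887789  0.92696689]
{'t': 0.1, 'q': array([-1.34549225e+00,  5.28350101e-01,  1.43379527e+00,  9.43697808e-07,
        1.18144983e+00, -1.78484467e-01]), 'qd': array([ 0.00052933, -0.00297684, -0.00147703,  0.00039217, -0.00055939,
        0.00038907]), 'tau': array([ 1.76326324e-05, -4.43305707e+01, -1.78585929e+01, -3.05909671e-04,
        3.85670617e-03,  9.93021985e-06]), 'tcp_pos': array([ 0.24546018, -0.57410315,  0.25243894]), 'tool_rot': array([ 9.79688031e-01,  2.00525210e-01, -2.30012736e-05, -1.00101075e-03]), 'force': array([-0.21448564, -0.31878161,  0.00328775]), 'ft_torque': array([-0.02338767, -0.01169498,  0.00651317]), 'gripper_force': 0.0, 'finger_gap': 0.9975228746330957}
```

View pics/top0.png

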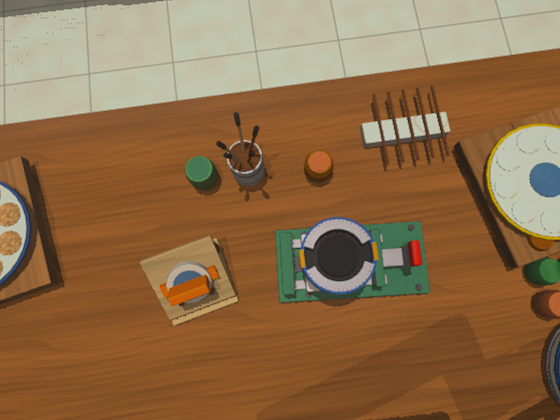

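View pics/side0.png

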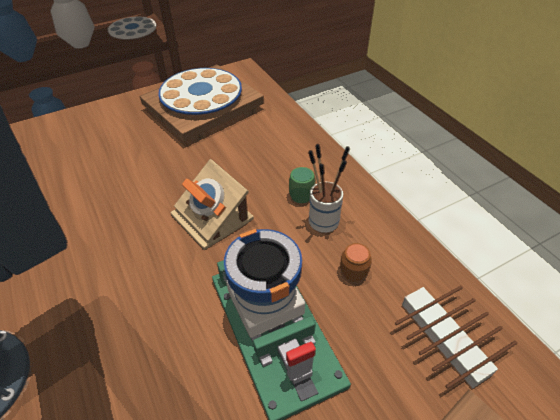

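The top view shows the vise on the right: red handle at about (415,253), collar at (340,256) with orange marks at (303,258) and (375,251). The rack and lid are on the left, with the orange bar at (190,288). The pots are at (200,172) and (319,163), and the mug at (246,160). The side view agrees. Next I'll measure.

Create h.py:
```python
import numpy as np,cv2
from scipy.spatial.transform import Rotation as Ro
def cloud(s):
    px=np.asarray(s["pixels"]);d=np.asarray(s["range_z"]).astype(float);f=210/np.tan(np.radians(float(s["fov_y"]))/2)
    v,u=np.mgrid[0:420,0:560]
    c=np.stack([(u-s["cx"])/f*d,(v-s["cy"])/f*d,d],-1)
    return (c-np.asarray(s["t"]))@np.asarray(s["R"]), cv2.cvtColor(px,cv2.COLOR_RGB2HSV), d>0
def box(shape,x0,y0,x1,y1):
    m=np.zeros((420,560),bool);m[y0:y1,x0:x1]=1;return m
def rect(P):  # min-area rectangle of xy points in m
    r=cv2.minAreaRect((P[:,:2]*1000).astype(np.float32));return r
def circ(P):
    A=np.c_[2*P[:,:2],np.ones(len(P))];b=(P[:,:2]**2).sum(1);x=np.linalg.lstsq(A,b,rcond=None)[0]
    return x[:2],np.sqrt(x[2]+x[:2]@x[:2])
def loc(tcp,rot,X): return Ro.from_quat(rot).inv().apply(np.asarray(X)-tcp)
```

Create m.py:
```python
from h import *
np.set_printoptions(precision=4,suppress=True)
for n,B in(("top",dict(vise=(268,210,440,310),lid=(140,235,240,325))),("side",dict(vise=(205,225,355,420),lid=(165,155,250,245)))):
    s=dict(np.load(n+"0.npz"));W,H,ok=cloud(s);h,S,V=[H[...,i].astype(int) for i in range(3)]
    vb=box(0,*B["vise"])&ok;lb=box(0,*B["lid"])&ok
    Z=W[...,2]
    print(n)
    g=vb&(h>60)&(h<90)&(S>80)
    for lo,hi,nm in((.012,.028,"bed"),(.065,.082,"jawtops")):
        P=W[g&(Z>lo)&(Z<hi)]; print(nm,len(P),rect(P) if len(P)>5 else"",P.mean(0))
    r=vb&((h<5)|(h>174))&(S>150)&(Z>.09); P=W[r];print("red",len(P),P.mean(0),P[:,2].max(),rect(P[P[:,2]>P[:,2].max()-.004]))
    o=vb&(h>7)&(h<22)&(S>150)&(Z>.174)
    k,L,st,c=cv2.connectedComponentsWithStats(o.astype(np.uint8))
    for i in range(1,k):
        if st[i,4]>8: print("mark",c[i],st[i,4],W[L==i].mean(0))
    t=vb&(Z>.174)&(Z<.19);P=W[t];print("collar top",len(P),np.median(P[:,2]));
    hull=cv2.convexHull((P[:,:2]*1e3).astype(np.float32))[:,0]/1e3;print("circle",circ(hull))
    bl=vb&(S<80)&(V<70)&(Z>.15);P=W[bl];print("seal",len(P),P.mean(0),rect(P))
    # lid
    o=lb&(h>5)&(h<22)&(S>190);P=W[o];print("lid orange",len(P),P.mean(0),P.min(0),P.max(0))
    w=lb&(S<110)&(h>0)&(Z>.04);print("hsv samples")
    np.save(n+"_lid.npy",np.c_[W[lb],H[lb]])
```

```bash
python3 m.py
```

Run:
```python
import cv2
a=cv2.imread("pics/top0.png")[225:330,130:250];b=cv2.imread("pics/side0.png")[155:250,160:260]
a=cv2.resize(a,(480,420),interpolation=0);b=cv2.resize(b,(300,285),interpolation=0)
import numpy as np
c=np.zeros((420,790,3),np.uint8);c[:,:480]=a;c[:285,490:]=b;cv2.imwrite("pics/crop.png",c)
```

```text
top
bed 2906 ((551.7162475585938, -178.59915161132812), (326.99261474609375, 157.0250701904297), 85.08146667480469) [ 0.5396 -0.2261  0.0199]
jawtops 1049 ((556.760009765625, -130.81063842773438), (211.30662536621094, 128.88729858398438), 85.18757629394531) [ 0.5567 -0.1043  0.0751]
red 275 [ 0.5417 -0.2877  0.1228] 0.12998050919162013 ((542.6135864257812, -290.04034423828125), (15.174808502197266, 45.20526123046875), 87.73040008544922)
mark [374.716  250.8889] 81 [ 0.553  -0.1978  0.1819]
mark [301.8784 258.1216] 74 [ 0.5595 -0.0646  0.1819]
collar top 3562 0.1807219579135593
circle (array([ 0.557 , -0.1319]), np.float64(0.07022350973644689))
seal 2362 [ 0.557  -0.132   0.1696] ((558.2542114257812, -132.53224182128906), (125.11415100097656, 94.29402923583984), 81.29350280761719)
lid orange 914 [0.5402 0.1615 0.1062] [0.5122 0.1076 0.0429] [0.5798 0.2282 0.1264]
hsv samples
side
bed 4430 ((550.8506469726562, -180.68846130371094), (329.6047668457031, 157.61932373046875), 85.41584777832031) [ 0.5275 -0.2633  0.0199]
jawtops 758 ((553.7599487304688, -132.60023498535156), (211.29344177246094, 119.67887115478516), 86.83417510986328) [ 0.5438 -0.2158  0.0751]
red 410 [ 0.5409 -0.2949  0.1224] 0.1305390632067387 ((542.5478515625, -292.0357971191406), (15.551663398742676, 46.858314514160156), 81.5564193725586)
mark [247.6    232.8182] 55 [ 0.5591 -0.0653  0.1823]
mark [279.     288.2333] 120 [ 0.5529 -0.2001  0.1809]
collar top 3307 0.18069085650897362
circle (array([ 0.5568, -0.1323]), np.float64(0.07081257834862585))
seal 1796 [ 0.5575 -0.132   0.1719] ((562.3665771484375, -138.6922607421875), (122.14033508300781, 122.52342224121094), 46.60679626464844)
lid orange 2 [0.5521 0.1254 0.0945] [0.5512 0.1248 0.0862] [0.553  0.1259 0.1029]
hsv samples
```

View pics/crop.png

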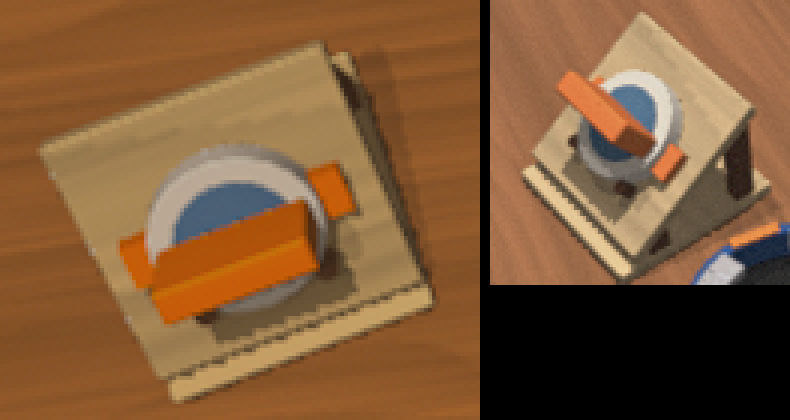

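The crop shows the bar level with lugs at both ends, and the disc resting above the two pegs at the lower edge. The vise centre is about (0.551,-0.180), with its +y at 85.2°. The predicted handle position, (0.541,-0.294), matches the red top. Next I'll go above the handle and, in the same step, work out the lid pose.

Careful with the scale: shifts go in shares of 60 cm and turns go in shares of 2 pi rad. That gives: 0.383 m / 0.6 = 0.6383, -0.1435 m / 0.6 = -0.2392, 0.487 rad / 6.2832 = 0.0775.

drive_effector(
  rows="0.6383 -0.2392 0 0.0775 1\n0.6383 -0.2392 0 0.0775 1\n0.6383 -0.2392 0 0.0775 1\n0.6383 -0.2392 0 0.0775 1\n0.6383 -0.2392 0 0.0775 1\n0.6383 -0.2392 0 0.0775 1\n0.6383 -0.2392 0 0.0775 1\n0.6383 -0.2392 0 0.0775 1\n0.6383 -0.2392 0 0.0775 1\n0.6383 -0.2392 0 0.0775 1\n0.6383 -0.2392 0 0.0775 1\n0.6383 -0.2392 0 0.0775 1",
  squeeze=60,
)

```text
t: 1.3
tcp_pos: [0.5402, -0.2937, 0.2531]
tool_rot: [0.999, -0.043, -0.0, 0.0]
force: [0.7, -1.2, 0.5]
finger_gap: 0.998
gripper_force: 0.0
```

Create lid.py:
```python
from h import *
np.set_printoptions(precision=4,suppress=True)
def plane(P):
    for _ in range(5):
        c=P.mean(0);n=np.linalg.svd(P-c,full_matrices=0)[2][2];n*=np.sign(n[2]);d=np.abs((P-c)@n);P=P[d<max(.003,2*np.median(d))]
    return c,n,len(P)
for n,B in(("top",(140,235,240,325)),("side",(165,155,255,245))):
    s=dict(np.load(n+"0.npz"));W,H,ok=cloud(s);h,S,V=[H[...,i].astype(int) for i in range(3)]
    lb=box(0,*B)&ok
    ply=lb&(h>12)&(h<28)&(S>60)&(S<150)&(V>100)&(W[...,2]>.035)
    c,nn,k=plane(W[ply]);print(n,"board",c,nn,k,"tilt",np.degrees(np.arccos(nn[2])),"yaw of -n",np.degrees(np.arctan2(-nn[1],-nn[0])))
    yaw=np.arctan2(-nn[1],-nn[0]);t=np.radians(34)
    ex=np.array([np.cos(yaw),np.sin(yaw),0]);ey=np.array([-ex[1],ex[0],0]);N=np.array([0,0,np.cos(t)])-np.sin(t)*ex;s_=np.cross(ey,N)
    L=(W-c)@np.c_[s_,ey,N]
    o=lb&(h>3)&(h<15)&(S>170)&(L[...,2]>.01)
    bar=o&(L[...,2]>.03);top=o&(L[...,2]>.058)
    print("bar",bar.sum(),L[bar].min(0),L[bar].max(0)," top",top.sum(),np.median(L[top],0),L[top].min(0),L[top].max(0))
    if top.sum()>5:
        q=L[top][:,:2]*1e3;print(cv2.minAreaRect(q.astype(np.float32)))
        # world of top face centre
        r=np.array(cv2.minAreaRect(q.astype(np.float32))[0])/1e3;print("topface ctr world",c+np.array([r[0],r[1],np.median(L[top][:,2])])@np.c_[s_,ey,N].T)
    lug=o&(L[...,2]<.02);
    for sg in(1,-1):
        m=lug&(sg*(L[...,1]-np.median(L[bar][:,1]))>0); print("lug",m.sum(),W[m].mean(0) if m.any() else "",L[m].mean(0) if m.any() else "")
```

```bash
python3 lid.py
```

```text
top board [0.5834 0.1696 0.0835] [-0.5504 -0.1191  0.8264] 2257 tilt 34.27437996246521 yaw of -n 12.210839532013962
bar 593 [-0.0376 -0.0374  0.0301] [-0.0161  0.0426  0.065 ]  top 310 [-0.0284  0.0023  0.0614] [-0.0376 -0.0374  0.0582] [-0.0166  0.0414  0.065 ]
((-27.14672088623047, 1.9874916076660156), (20.93593978881836, 78.80872344970703), 0.12335094809532166)
topface ctr world [0.5274 0.1595 0.1192]
lug 33 [0.5398 0.211  0.0749] [-0.0329  0.0496  0.0118]
lug 66 [0.5472 0.1138 0.0658] [-0.049  -0.0469  0.0117]
side board [0.5793 0.1587 0.08  ] [-0.5483 -0.1224  0.8273] 1388 tilt 34.17785868692141 yaw of -n 12.582138370097812
bar 336 [-0.031  -0.2199  0.0308] [0.011  0.0512 0.132 ]  top 259 [-0.019   0.0023  0.0617] [-0.031  -0.2199  0.0581] [0.011  0.0511 0.132 ]
((-12.37714958190918, -85.00863647460938), (24.207809448242188, 272.6485900878906), 4.954916954040527)
topface ctr world [0.5541 0.066  0.1243]
lug 1 [0.551  0.2216 0.0834] [-0.0096  0.0675  0.0106]
lug 29 [0.5644 0.1143 0.0771] [-0.0217 -0.0401  0.0111]
```

The lid's bar top centre is at about (0.527, 0.159, 0.119), with the bar at 102.3°. The face measures 79 x 21 mm as expected. Next is gripping the handle.

Converted, 0.148 m / 0.6 = 0.2467, 0.1 m / 0.6 = 0.1667.

drive_effector(
  rows="0 0 0.0833 0 1\n0 0 0.1667 0 1\n0 0 0.2467 0 1\n0 0 0.2467 0 1\n0 0 0.2467 0 0\n0 0 0.2467 0 0\n0 0 0.2467 0 0\n0 0 0.2467 0 0\n0 0 0.2467 0 0\n0 0 0.2467 0 0",
  squeeze=80,
)

```text
t: 2.3
tcp_pos: [0.5423, -0.2926, 0.1078]
tool_rot: [0.999, -0.042, 0.001, 0.001]
force: [-0.4, 0.4, 7.2]
finger_gap: 0.199
gripper_force: 79.8
```

Converted, -0.051 m / 0.6 = -0.085, -0.048 m / 0.6 = -0.08.

drive_effector(
  rows="0 -0.0167 0 0 0\n0 -0.0333 0 0 0\n0 -0.0417 0 0 0\n0 -0.05 0 0 0\n0 -0.0567 0 0 0\n0 -0.0633 0 0 0\n0 -0.07 0 0 0\n0 -0.075 0 0 0\n0 -0.08 0 0 0\n0 -0.085 0 0 0\n0 -0.085 0 0 0\n0 -0.085 0 0 0",
)

```text
t: 3.5
tcp_pos: [0.5461, -0.2474, 0.1078]
tool_rot: [0.999, -0.041, 0.002, 0.005]
force: [-5.0, -16.1, 3.6]
finger_gap: 0.202
gripper_force: 80.5
```

Converted, -0.009 m / 0.6 = -0.015, -0.008 m / 0.6 = -0.0133.

drive_effector(
  rows="0 -0.0033 0 0 0\n0 -0.0067 0 0 0\n0 -0.01 0 0 0\n0 -0.0133 0 0 0\n0 -0.015 0 0 0\n0 -0.015 0 0 0",
)

```text
t: 4.1
tcp_pos: [0.5464, -0.2454, 0.1079]
tool_rot: [0.999, -0.042, 0.002, 0.009]
force: [-11.8, -38.4, -0.3]
finger_gap: 0.201
gripper_force: 82.4
```

Run:
```python
from station import manip
from h import *
np.set_printoptions(precision=4,suppress=True)
s=manip.snapshot("top");cv2.imwrite("pics/top1.png",s["pixels"][:,:,::-1]);W,H,ok=cloud(s);h,S,V=[H[...,i].astype(int) for i in range(3)];Z=W[...,2]
vb=box(0,268,210,440,310)&ok
o=vb&(h>7)&(h<22)&(S>150)&(Z>.174)
k,L,st,c=cv2.connectedComponentsWithStats(o.astype(np.uint8))
M=[W[L==i].mean(0) for i in range(1,k) if st[i,4]>15];print(M)
d=M[0]-M[1] if M[0][1]>M[1][1] else M[1]-M[0];print(np.degrees(np.arctan2(d[1],d[0])),(M[0]+M[1])/2)
a=np.radians(85.25);v=np.array([np.cos(a),np.sin(a)]);print("vise y",((M[0]+M[1])/2)[:2].dot(v)-np.array([.551,-.180])@v)
```

```text
[array([ 0.555 , -0.1757,  0.1821]), array([ 0.5655, -0.0428,  0.182 ])]
85.47826774325146 [ 0.5602 -0.1092  0.182 ]
vise y 0.07128544866389325
```

The jaw is home (38 N, stopped) and the jar is square at vise y ≈ 0.071. I'll relax, release and rise.

Converted, -0.19 m / 0.6 = -0.3167, -0.05 m / 0.6 = -0.0833.

drive_effector(
  rows="0 0.0133 0 0 0\n0 0.0217 0 0 0\n0 0.0217 0 0 0.5\n0 0.0217 0 0 0.5\n0 0.0217 0 0 0.5\n0 0.0217 -0.0833 0 0.5\n0 0.0217 -0.1667 0 0.5\n0 0.0217 -0.25 0 0.6\n0 0.0217 -0.3167 0 0.6\n0 0.0217 -0.3167 0 0.6\n0 0.0217 -0.3167 0 0.6",
)

```text
t: 5.25
tcp_pos: [0.5455, -0.245, 0.2965]
tool_rot: [0.999, -0.041, 0.001, 0.001]
force: [-0.8, 0.5, 0.0]
finger_gap: 0.602
gripper_force: 0.0
```

Run:
```python
from station import manip
from h import *
np.set_printoptions(precision=4,suppress=True)
s=manip.snapshot("top");W,H,ok=cloud(s);h,S,V=[H[...,i].astype(int) for i in range(3)];Z=W[...,2]
vb=box(0,268,210,440,310)&ok
o=vb&(h>7)&(h<22)&(S>150)&(Z>.174)&(Z<.19)
k,L,st,c=cv2.connectedComponentsWithStats(o.astype(np.uint8))
print([W[L==i].mean(0) for i in range(1,k) if st[i,4]>15])
st=manip.sense();R=Ro.from_quat(st["tool_rot"]);T=st["tcp_pos"];print(T,R.as_matrix())
th=np.degrees(np.arctan2(R.as_matrix()[1,0],R.as_matrix()[0,0]));print("tool x angle",th,"turn to 102.3:",np.radians(th-102.3))
print(loc(T,st["tool_rot"],[.527,.1595,.29]))
```

```text
[array([ 0.5548, -0.1762,  0.1819]), array([ 0.566 , -0.0438,  0.1821])]
[ 0.5447 -0.2445  0.2948] [[ 0.9966 -0.0826 -0.0012]
 [-0.0826 -0.9966  0.0009]
 [-0.0013 -0.0008 -1.    ]]
tool x angle -4.735905597985219 turn to 102.3: -1.868128970538672
[-0.051  -0.4012  0.0052]
```

Converted, -0.4033 m / 0.6 = -0.6722, -0.0437 m / 0.6 = -0.0728, -1.868 rad / 6.2832 = -0.2973.

drive_effector(
  rows="-0.0728 -0.6722 0 -0.2973 0.58\n-0.0728 -0.6722 0 -0.2973 0.58\n-0.0728 -0.6722 0 -0.2973 0.58\n-0.0728 -0.6722 0 -0.2973 0.58\n-0.0728 -0.6722 0 -0.2973 0.58\n-0.0728 -0.6722 0 -0.2973 0.58\n-0.0728 -0.6722 0 -0.2973 0.58\n-0.0728 -0.6722 0 -0.2973 0.58\n-0.0728 -0.6722 0 -0.2973 0.58\n-0.0728 -0.6722 0 -0.2973 0.58\n-0.0728 -0.6722 0 -0.2973 0.58\n-0.0728 -0.6722 0 -0.2973 0.58\n-0.0728 -0.6722 0 -0.2973 0.58\n-0.0728 -0.6722 0 -0.2973 0.58\n-0.0728 -0.6722 0 -0.2973 0.58",
  squeeze=20,
)

```text
t: 6.8
tcp_pos: [0.5343, 0.1601, 0.2936]
tool_rot: [0.628, 0.778, -0.001, -0.001]
force: [0.5, -0.5, 0.1]
finger_gap: 0.578
gripper_force: 0.0
```

Run:
```python
from station import manip
from h import *
np.set_printoptions(precision=4,suppress=True)
s=manip.snapshot("side");cv2.imwrite("pics/side2.png",s["pixels"][:,:,::-1]);np.savez("side2.npz",**s)
st=manip.sense();R=Ro.from_quat(st["tool_rot"]).as_matrix();print(st["tcp_pos"],st["q"],np.degrees(np.arctan2(R[1,0],R[0,0])))
print(loc(st["tcp_pos"],st["tool_rot"],[.5345,.161,.122]))
```

```text
[0.5346 0.1601 0.294 ] [ 0.0907  0.3917  1.552   0.      1.2007 -0.122 ] 102.18941474239567
[0.0008 0.0006 0.172 ]
```

View pics/side2.png

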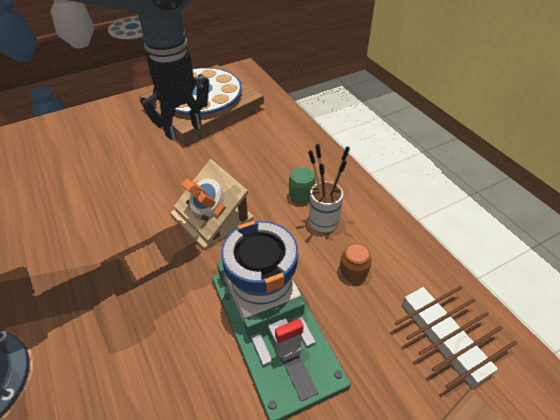

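The jar is clamped and the gripper hangs above the rack, open across the bar. Descend.

Converted, 0.17 m / 0.6 = 0.2833, 0.162 m / 0.6 = 0.27.

drive_effector(
  rows="0.0017 0.0008 0.0833 0 0.58\n0.0017 0.0008 0.1667 0 0.58\n0.0017 0.0008 0.2167 0 0.58\n0.0017 0.0008 0.25 0 0.58\n0.0017 0.0008 0.27 0 0.58\n0.0017 0.0008 0.2833 0 0.58\n0.0017 0.0008 0.2833 0 0.58",
)

```text
t: 7.55
tcp_pos: [0.5354, 0.1611, 0.1248]
tool_rot: [0.628, 0.778, -0.0, -0.0]
force: [0.1, 0.7, 0.5]
finger_gap: 0.58
gripper_force: 0.0
```

Run:
```python
from station import manip
from h import *
c=[]
for n,b in(("side",(150,120,280,260)),("top",(130,200,260,340))):
    s=manip.snapshot(n);c.append(cv2.resize(s["pixels"][b[1]:b[3],b[0]:b[2],::-1],(390,420)))
cv2.imwrite("pics/c3.png",np.hstack(c))
```

```text
(no output)
```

View pics/c3.png

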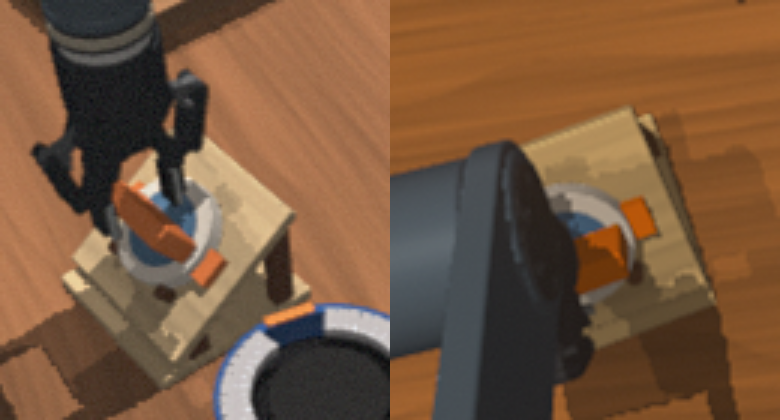

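The fingers straddle the bar without contact. Close gently.

drive_effector(
  rows="0 0 0 0 0.45\n0 0 0 0 0.35\n0 0 0 0 0.25\n0 0 0 0 0.2\n0 0 0 0 0.2",
  squeeze=30,
)

```text
t: 8.15
tcp_pos: [0.5328, 0.1608, 0.1263]
tool_rot: [0.627, 0.779, -0.002, -0.002]
force: [-5.2, -0.9, 6.4]
finger_gap: 0.327
gripper_force: 26.2
```

Converted, -0.12 m / 0.6 = -0.2, -0.03 m / 0.6 = -0.05.

drive_effector(
  rows="0 -0.005 -0.0083 0 0\n0 -0.01 -0.0167 0 0\n0 -0.0167 -0.0283 0 0\n0 -0.0233 -0.0417 0 0\n0 -0.0333 -0.0583 0 0\n0 -0.05 -0.0833 0 0\n0 -0.0667 -0.1333 0 0\n0 -0.0833 -0.2 0 0\n0 -0.0833 -0.2 0 0",
  squeeze=40,
)

```text
t: 9.05
tcp_pos: [0.4873, 0.1507, 0.2499]
tool_rot: [0.627, 0.779, 0.003, 0.003]
force: [1.5, 0.8, -1.7]
finger_gap: 0.234
gripper_force: 37.5
```

Run:
```python
from station import manip
from h import *
c=[]
for n,b in(("side",(130,20,280,200)),("top",(130,200,280,380))):
    s=manip.snapshot(n);np.savez(n+"4.npz",**s);c.append(cv2.resize(s["pixels"][b[1]:b[3],b[0]:b[2],::-1],(395,474)))
cv2.imwrite("pics/c4.png",np.hstack(c))
```

```text
(no output)
```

View pics/c4.png

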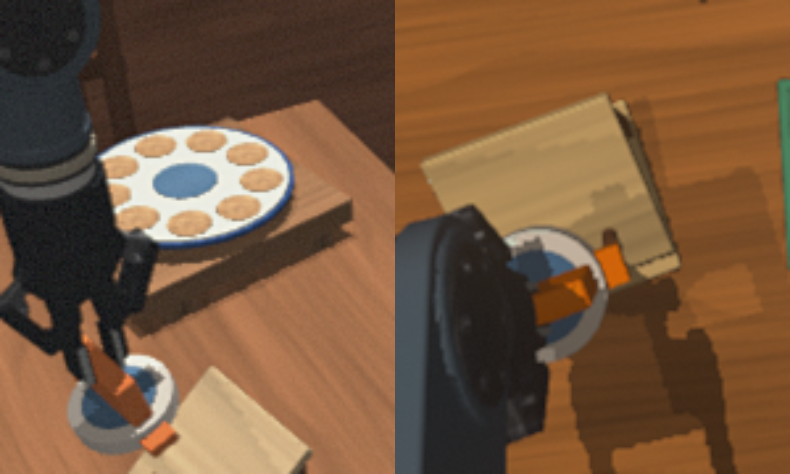

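The gap is now 20 mm, so the squeeze brought the bar upright and the lid hangs level. I'll measure the lid in the tool frame.

Create inhand.py:
```python
from h import *
from lid import plane
np.set_printoptions(precision=4,suppress=True)
def inhand(s,T,q,n,ang):
    W,H,ok=cloud(s);h,S,V=[H[...,i].astype(int) for i in range(3)]
    L=Ro.from_quat(q).inv().apply((W-T).reshape(-1,3)).reshape(W.shape)
    r=np.hypot(L[...,0],L[...,1]);near=ok&(r<.085)&(L[...,2]>-.02)&(L[...,2]<.075)
    o=near&(h>3)&(h<15)&(S>150)
    bar=o&(L[...,2]<.022);lug=o&(L[...,2]>.03)
    print(n,"bar",bar.sum(),L[bar].min(0),L[bar].max(0))
    for sg in(1,-1):
        m=lug&(sg*L[...,0]>0)
        if m.sum()>8: print(" lug",m.sum(),L[m].mean(0),L[m].min(0),L[m].max(0))
    d=near&(L[...,2]>.025)&(r<.06)&((S<110)|((h>95)&(h<120)))&(V>70)
    if d.sum()>50:
        z=L[d][:,2];z0=np.percentile(z,20);P=L[d][np.abs(z-z0)<.006];c,nn,k=plane(P);print(" disc",k,c,nn,"z at 0:",c[2]+(c[:2]@nn[:2])/nn[2])
        Q=L[d&(np.abs((L-c)@nn)<.003)]; hull=cv2.convexHull((Q[:,:2]*1e3).astype(np.float32))[:,0]/1e3
        Q=Q[np.hypot(*(Q[:,:2]-circ(hull)[0]).T)>.036] if len(hull)>5 else Q
        print(" hull circ",circ(hull),Q.shape)
```

```bash
sed -i 's/^for n,B in(("top",(140/if __name__=="__main__":\n  for n,B in(("top",(140/' lid.py
```

Run:
```python
# re-indent body of lid.py main loop
L=open('lid.py').read().split('\n');i=[k for k,l in enumerate(L) if l.startswith('if __name__')][0]
open('lid.py','w').write('\n'.join(L[:i+2]+['  '+l for l in L[i+2:]]))
```

Run:
```python
from inhand import *
from station import manip
st=manip.sense();print(st["t"],st["tcp_pos"],st["tool_rot"],st["q"])
for n in("side","top"): inhand(dict(np.load(n+"4.npz")),st["tcp_pos"],st["tool_rot"],n,0)
```

```text
9.15 [0.4862 0.1505 0.2462] [0.6275 0.7786 0.0004 0.0005] [ 0.0804  0.3814  1.7288 -0.0001  1.0301 -0.1336]
side bar 228 [-0.0406 -0.0104 -0.0188] [0.0324 0.011  0.0218]
 lug 154 [-0.0447  0.0076  0.0505] [-0.06   -0.0055  0.0304] [-0.0024  0.0228  0.0678]
 disc 275 [-0.0094  0.0345  0.0435] [0.017  0.1939 0.9809] z at 0: 0.050139693263196186
 hull circ (array([-0.0012,  0.0094]), np.float64(0.04342761358429491)) (206, 3)
top bar 286 [-0.0392 -0.0098 -0.0155] [-0.0042  0.0143  0.0217]
 lug 177 [-0.0459  0.0127  0.0554] [-0.0584 -0.0011  0.0302] [-0.006   0.0265  0.0677]
 disc 334 [-0.0177  0.0357  0.0459] [0.046  0.1517 0.9874] z at 0: 0.05052603221344545
 hull circ (array([-0.007 ,  0.0147]), np.float64(0.03679463459793268)) (42, 3)
```

There is a residual tilt of about 0.17 rad, with the disc offset 9 mm. I'll squeeze harder and re-measure.

drive_effector(
  rows="0 0 0 0 0\n0 0 0 0 0\n0 0 0 0 0\n0 0 0 0 0",
  squeeze=120,
)

```text
t: 9.55
tcp_pos: [0.4864, 0.1506, 0.2444]
tool_rot: [0.628, 0.779, -0.001, -0.001]
force: [-0.4, 0.2, -2.0]
finger_gap: 0.198
gripper_force: 113.2
```

Run:
```python
from inhand import *
from station import manip
for n in("side","top"):
    s=manip.snapshot(n);st=manip.sense(); inhand(s,st["tcp_pos"],st["tool_rot"],n,0)
    np.savez(n+"5.npz",**s)
print(st["tcp_pos"])
```

```text
side bar 192 [-0.041  -0.0112 -0.0131] [0.0308 0.0076 0.0219]
 lug 10 [ 0.0265 -0.0039  0.051 ] [ 0.0017 -0.0068  0.0353] [ 0.0593 -0.0001  0.0665]
 lug 175 [-0.0435  0.0048  0.0524] [-0.0599 -0.0079  0.0301] [-0.002   0.0226  0.0711]
 disc 272 [-0.0087  0.0331  0.0482] [0.0176 0.1641 0.9863] z at 0: 0.053523079186205524
 hull circ (array([-0.0021,  0.0095]), np.float64(0.04263961926468019)) (159, 3)
top bar 259 [-0.0394 -0.0101 -0.0097] [-0.0047  0.012   0.0208]
 lug 172 [-0.0457  0.0116  0.0569] [-0.0581 -0.0016  0.0303] [-0.006   0.0255  0.0706]
 disc 345 [-0.0185  0.0341  0.0485] [0.0349 0.151  0.9879] z at 0: 0.053043701428611104
 hull circ (array([-0.0077,  0.0137]), np.float64(0.036476470197885476)) (46, 3)
[0.4866 0.1506 0.2448]
```

Squeezing alone does not finish the levelling. I'll set the lid flat on free table at about (0.42, 0.05) and regrip it there.

Converted, 0.174 m / 0.6 = 0.29, 0.17 m / 0.6 = 0.2833, 0.296 rad / 6.2832 = 0.0471.

drive_effector(
  rows="-0.05 -0.0667 0 0.0159 0\n-0.1 -0.1167 0 0.0318 0\n-0.14 -0.1433 0.0333 0.0471 0\n-0.14 -0.1433 0.1 0.0471 0\n-0.14 -0.1433 0.1667 0.0471 0\n-0.14 -0.1433 0.2333 0.0471 0\n-0.14 -0.1433 0.2583 0.0471 0\n-0.14 -0.1433 0.2667 0.0471 0\n-0.14 -0.1433 0.275 0.0471 0\n-0.14 -0.1433 0.2833 0.0471 0\n-0.14 -0.1433 0.29 0.0471 0\n-0.14 -0.1433 0.29 0.0471 0",
  squeeze=30,
)

```text
t: 10.85
tcp_pos: [0.4253, 0.0496, 0.0739]
tool_rot: [0.736, 0.677, 0.004, 0.004]
force: [3.1, -0.3, 14.0]
finger_gap: 0.2
gripper_force: 112.4
```

Converted, -0.15 m / 0.6 = -0.25, -0.1 m / 0.6 = -0.1667.

drive_effector(
  rows="0 0 0 0 0.3\n0 0 0 0 0.6\n0 0 0 0 0.6\n0 0 -0.0833 0 0.6\n0 0 -0.1667 0 0.6\n0 0 -0.25 0 0.6\n0 0 -0.25 0 0.6",
)

```text
t: 11.55
tcp_pos: [0.424, 0.05, 0.2268]
tool_rot: [0.735, 0.678, 0.004, 0.005]
force: [1.4, 0.3, 0.5]
finger_gap: 0.6
gripper_force: 0.0
```

Run:
```python
from station import manip
from h import *
np.set_printoptions(precision=4,suppress=True)
st=manip.sense();R=Ro.from_quat(st["tool_rot"]).as_matrix();print(st["tcp_pos"],np.degrees(np.arctan2(R[1,0],R[0,0])))
c=[]
for n in("side","top"):
    s=manip.snapshot(n);c.append(s["pixels"][:,:,::-1]);W,H,ok=cloud(s);h,S,V=[H[...,i].astype(int) for i in range(3)]
    near=ok&(np.hypot(W[...,0]-.42,W[...,1]-.05)<.085);o=near&(h>3)&(h<15)&(S>170)
    t=o&(W[...,2]>.055)&(W[...,2]<.07);print(n,t.sum(),rect(W[t]) if t.sum()>5 else"",np.median(W[t][:,2]))
    l=o&(W[...,2]<.02);print(" lugs",l.sum(),[W[l&(sg*(W[...,1]-.05)>0)].mean(0) for sg in(1,-1)])
cv2.imwrite("pics/c6.png",np.hstack([c[0][100:400,20:300],c[1][200:,200:480][:,:].copy()[:300] if 0 else cv2.copyMakeBorder(c[1][120:,130:430],0,0,0,0)]))
```

```text
[0.424  0.05   0.2268] 85.33247000456824
side 158 ((426.0145263671875, 48.785369873046875), (79.42237091064453, 19.189119338989258), 85.98219299316406) 0.061884922460631854
 lugs 85 [array([0.419 , 0.1067, 0.0078]), array([ 0.4208, -0.0029,  0.0091])]
top 126 ((425.7707214355469, 31.737730026245117), (40.407405853271484, 19.399934768676758), 84.66284942626953) 0.06163811248599331
 lugs 1375 [array([ 0.4702,  0.0937, -0.    ]), array([0.4455, 0.0001, 0.    ])]Traceback (most recent call last):
  File "<stdin>", line 11, in <module>
cv2.error: OpenCV(4.12.0) :-1: error: (-5:Bad argument) in function 'copyMakeBorder'
> Overload resolution failed:
>  - copyMakeBorder() missing required argument 'borderType' (pos 6)
>  - copyMakeBorder() missing required argument 'borderType' (pos 6)
```

The lid lies flat (bar top at 62 mm) at (0.426, 0.049), yaw ≈ 85.5°. Regrip it square.

Careful with the scale: shifts go in shares of 60 cm and turns go in shares of 2 pi rad. That gives: 0.18 m / 0.6 = 0.3, 0.17 m / 0.6 = 0.2833.

drive_effector(
  rows="-0.0017 0.0033 0.0833 0 0.6\n-0.0017 0.0033 0.1667 0 0.6\n-0.0017 0.0033 0.25 0 0.6\n-0.0017 0.0033 0.2833 0 0.6\n-0.0017 0.0033 0.3 0 0.6\n-0.0017 0.0033 0.3 0 0.4\n-0.0017 0.0033 0.3 0 0\n-0.0017 0.0033 0.3 0 0\n-0.0017 0.0033 0.3 0 0\n-0.0017 0.0033 0.3 0 0",
  squeeze=100,
)

```text
t: 12.65
tcp_pos: [0.4225, 0.0491, 0.0421]
tool_rot: [0.735, 0.678, 0.0, 0.0]
force: [-0.3, -0.1, -2.4]
finger_gap: 0.224
gripper_force: 97.5
```

Converted, -0.21 m / 0.6 = -0.35, -0.19 m / 0.6 = -0.3167.

drive_effector(
  rows="0 0 -0.0667 0 0\n0 0 -0.15 0 0\n0 0 -0.2333 0 0\n0 0 -0.3167 0 0\n0 0 -0.35 0 0\n0 0 -0.35 0 0\n0 0 -0.35 0 0",
)

```text
t: 13.35
tcp_pos: [0.4213, 0.0492, 0.251]
tool_rot: [0.735, 0.678, -0.0, -0.0]
force: [-0.5, 0.9, -2.7]
finger_gap: 0.22
gripper_force: 98.7
```

Run:
```python
from inhand import *
from station import manip
for n in("side","top"):
    s=manip.snapshot(n);st=manip.sense(); inhand(s,st["tcp_pos"],st["tool_rot"],n,0)
    if n=="side": cv2.imwrite("pics/side7.png",s["pixels"][:,:,::-1])
R=Ro.from_quat(st["tool_rot"]).as_matrix();print(st["tcp_pos"],np.degrees(np.arctan2(R[1,0],R[0,0])),R[:,2],st["force"])
print(loc(st["tcp_pos"],st["tool_rot"],[.5603,-.110,.256]))
```

```text
side bar 211 [-0.0404 -0.011  -0.02  ] [0.029  0.0089 0.0202]
 lug 119 [-0.0528 -0.0006  0.0331] [-0.0585 -0.0132  0.03  ] [-0.0404  0.0127  0.0415]
 disc 111 [-0.0321 -0.0027  0.0276] [0.0386 0.0067 0.9992] z at 0: 0.026324349117657582
 hull circ (array([ 0.0001, -0.0002]), np.float64(0.044473570298538434)) (108, 3)
top bar 9 [-0.0359  0.0094 -0.002 ] [-0.021   0.0098  0.0092]
 lug 22 [-0.0483  0.005   0.0347] [-0.057  -0.0125  0.0305] [-0.0224  0.0374  0.042 ]
[0.4208 0.0493 0.2496] 85.29617599107526 [-0.0044  0.0007 -1.    ] [-0.0978 -0.2919 -2.5058]
[-0.1473  0.1521 -0.0071]
```

The lid is level and centred in the hand, with its underside 42 mm below the TCP. Move it over the jar.

Converted, 0.1521 m / 0.6 = 0.2535, -0.1473 m / 0.6 = -0.2455.

drive_effector(
  rows="-0.0583 0.0583 -0.0083 0 0\n-0.1167 0.1167 -0.0083 0 0\n-0.1667 0.1667 -0.0083 0 0\n-0.2167 0.2167 -0.0083 0 0\n-0.2455 0.2535 -0.0083 0 0\n-0.2455 0.2535 -0.0083 0 0\n-0.2455 0.2535 -0.0083 0 0\n-0.2455 0.2535 -0.0083 0 0",
)

```text
t: 14.25
tcp_pos: [0.5601, -0.109, 0.2543]
tool_rot: [0.735, 0.678, -0.001, -0.002]
force: [0.0, -0.2, -2.1]
finger_gap: 0.216
gripper_force: 98.5
```

Run:
```python
from inhand import *
from station import manip
s=manip.snapshot("side");st=manip.sense();inhand(s,st["tcp_pos"],st["tool_rot"],"side",0);cv2.imwrite("pics/side8.png",s["pixels"][:,:,::-1][150:420,130:430].repeat(2,0).repeat(2,1))
W,H,ok=cloud(s);h,S,V=[H[...,i].astype(int) for i in range(3)];Z=W[...,2]
vb=box(0,205,200,355,320)&ok&(np.hypot(W[...,0]-.56,W[...,1]+.11)<.1)
m=vb&(h>7)&(h<22)&(S>150)&(Z>.176)&(Z<.187)&(np.hypot(W[...,0]-.56,W[...,1]+.11)>.05);print("marks",m.sum(),[W[m&(sg*(W[...,1]+.11)>0)].mean(0) for sg in(1,-1)])
t=vb&(abs(Z-.1815)<.003);P=W[t];hull=cv2.convexHull((P[:,:2]*1e3).astype(np.float32))[:,0]/1e3;print(circ(hull))
R=Ro.from_quat(st["tool_rot"]).as_matrix();print(st["tcp_pos"],np.degrees(np.arctan2(R[1,0],R[0,0])),st["q"])
print(loc(st["tcp_pos"],st["tool_rot"],[.5603,-.110,.2]))
```

```text
side bar 403 [-0.0393 -0.0114 -0.02  ] [0.0198 0.008  0.0215]
 lug 254 [-0.058  -0.001   0.0474] [-0.0742 -0.0152  0.0304] [-0.0415  0.0168  0.0749]
 disc 238 [-0.0173 -0.007   0.0261] [0.0227 0.0024 0.9997] z at 0: 0.025712243071912933
 hull circ (array([ 0.0009, -0.0013]), np.float64(0.044535885097815205)) (183, 3)
marks 109 [array([nan, nan, nan]), array([ 0.5546, -0.1786,  0.1814])]
(array([ 0.5605, -0.1119]), np.float64(0.07029919408685198))
[ 0.5603 -0.1089  0.2549] 85.34720873766756 [-0.3878  0.4541  1.5664  0.0002  1.1253 -0.3066]
[-0.0012  0.0003  0.0549]<stdin>:6: RuntimeWarning: Mean of empty slice.
  ret = um.true_divide(
```

View pics/side8.png

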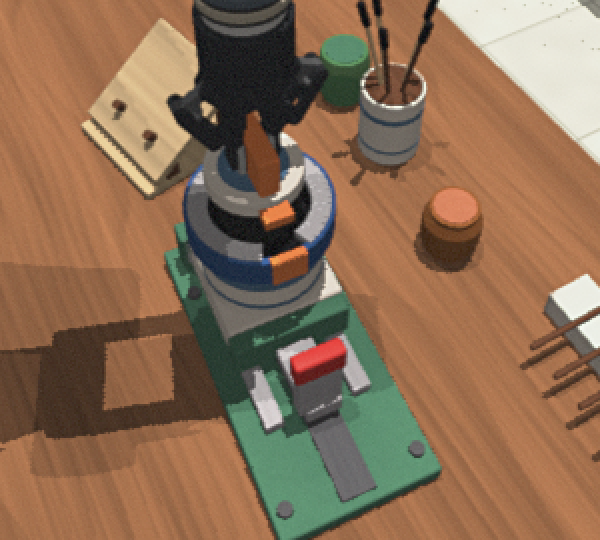

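The lid hangs level over the collar, with its front lug in line with the front slot mark. The offset is about 1.5 mm, so I'll correct that and descend.

Converted, 0.041 m / 0.6 = 0.0683, 0.03 m / 0.6 = 0.05.

drive_effector(
  rows="-0.0033 0.0008 0.0167 0 0\n-0.0033 0.0008 0.0333 0 0\n-0.0033 0.0008 0.0433 0 0\n-0.0033 0.0008 0.05 0 0\n-0.0033 0.0008 0.055 0 0\n-0.0033 0.0008 0.06 0 0\n-0.0033 0.0008 0.065 0 0\n-0.0033 0.0008 0.0683 0 0\n-0.0033 0.0008 0.0683 0 0",
)

```text
t: 15.2
tcp_pos: [0.5624, -0.1123, 0.2157]
tool_rot: [0.735, 0.678, 0.0, 0.0]
force: [-1.4, 0.9, 3.0]
finger_gap: 0.22
gripper_force: 99.2
```

```bash
python3 -c "
from station import manip
s=manip.sense();print(s['force'],s['ft_torque'],s['tcp_pos'])"
```

```text
[-1.44446711  0.9208688   2.96335089] [0.07980879 0.26363947 0.01356801] [ 0.56239926 -0.11226489  0.21572351]
```

The 5 N matches the seal spring, so the lugs are through the slots. Press down further.

Converted, 0.016 m / 0.6 = 0.0267, 0.015 m / 0.6 = 0.025.

drive_effector(
  rows="0 0 0.0067 0 0\n0 0 0.0133 0 0\n0 0 0.02 0 0\n0 0 0.025 0 0\n0 0 0.0267 0 0\n0 0 0.0267 0 0\n0 0 0.0267 0 0",
)

```text
t: 15.9
tcp_pos: [0.5625, -0.1123, 0.2]
tool_rot: [0.735, 0.678, 0.0, 0.0]
force: [-2.1, 1.1, 7.6]
finger_gap: 0.221
gripper_force: 100.0
```

```bash
python3 -c "
from station import manip
s=manip.sense();print(s['force'],s['ft_torque'],s['tcp_pos'])"
```

```text
[-2.10446545  1.07654685  7.57968953] [ 0.12249326  0.47535955 -0.01323324] [ 0.56246678 -0.1122575   0.19995246]
```

Converted, -0.002 m / 0.6 = -0.0033, 0.75 rad / 6.2832 = 0.1194.

drive_effector(
  rows="0 0 -0.0033 0.008 0\n0 0 -0.0033 0.0239 0\n0 0 -0.0033 0.0398 0\n0 0 -0.0033 0.0557 0\n0 0 -0.0033 0.0716 0\n0 0 -0.0033 0.0875 0\n0 0 -0.0033 0.1035 0\n0 0 -0.0033 0.1194 0",
)

```text
t: 16.7
tcp_pos: [0.5631, -0.113, 0.2017]
tool_rot: [0.933, 0.359, 0.001, 0.001]
force: [-1.7, -1.1, 5.6]
finger_gap: 0.225
gripper_force: 99.6
```

```bash
python3 -c "
from station import manip
s=manip.sense();print(s['force'],s['ft_torque'],s['tcp_pos'],s['tool_rot'])"
```

```text
[-1.73031924 -1.0697566   5.62247506] [0.00486823 0.24528611 0.12318531] [ 0.56309764 -0.11296846  0.20165675] [9.33186930e-01 3.59389164e-01 6.20964237e-04 1.09365890e-03]
```

Converted, 0.69 rad / 6.2832 = 0.1098.

drive_effector(
  rows="0 0 0 0.0159 0\n0 0 0 0.0318 0\n0 0 0 0.0477 0\n0 0 0 0.0637 0\n0 0 0 0.0796 0\n0 0 0 0.0923 0\n0 0 0 0.1003 0\n0 0 0 0.1066 0\n0 0 0 0.1098 0\n0 0 0 0.1098 0",
)

```text
t: 17.7
tcp_pos: [0.5636, -0.1117, 0.2017]
tool_rot: [1.0, 0.027, 0.001, 0.0]
force: [3.3, 4.2, 5.0]
finger_gap: 0.217
gripper_force: 100.6
```

```bash
python3 -c "
from station import manip
s=manip.sense();print(s['force'],s['ft_torque'],s['tcp_pos'],s['tool_rot'])"
```

```text
[3.3277325  4.16606349 4.95624071] [ 0.77776382 -0.2713199   1.55861877] [ 0.5636356  -0.11172428  0.20166622] [9.99641634e-01 2.67281758e-02 1.44764870e-03 3.35711962e-04]
```

Stop reached (1.6 N·m after 82°). Release, rise and look.

Converted, 0.2 m / 0.6 = 0.3333, -0.03 m / 0.6 = -0.05, -0.02 rad / 6.2832 = -0.0032.

drive_effector(
  rows="0 0 -0.0033 -0.0032 0\n0 0 -0.0033 -0.0032 0.5\n0 0 -0.0033 -0.0032 0.5\n0 0 -0.0033 -0.0032 0.5\n0 0 -0.05 -0.0032 0.5\n0 0 -0.1333 -0.0032 0.5\n0 -0.0833 -0.2 -0.0032 0.5\n0 0.0833 -0.2167 -0.0032 0.5\n0 0.1667 -0.2167 -0.0032 0.5\n0 0.25 -0.2167 -0.0032 0.5\n0 0.3333 -0.2167 -0.0032 0.5\n0 0.3333 -0.2167 -0.0032 0.5\n0 0.3333 -0.2167 -0.0032 0.5",
)

```text
t: 19.0
tcp_pos: [0.5712, -0.3181, 0.3301]
tool_rot: [1.0, 0.031, -0.0, 0.001]
force: [0.7, -0.1, -0.0]
finger_gap: 0.5
gripper_force: 0.0
```

Run:
```python
from station import manip
from h import *
np.set_printoptions(precision=4,suppress=True)
c=[]
for n in("side","top"):
    s=manip.snapshot(n);c.append(cv2.resize(s["pixels"][:,:,::-1],(400,300)));W,H,ok=cloud(s);h,S,V=[H[...,i].astype(int) for i in range(3)];Z=W[...,2]
    near=ok&(np.hypot(W[...,0]-.56,W[...,1]+.11)<.09);o=near&(h>2)&(h<22)&(S>150)
    t=o&(Z>.21)&(Z<.24);print(n,t.sum(),rect(W[t]),np.median(W[t][:,2]),W[t][:,2].std())
    m=o&(Z>.176)&(Z<.187)&(np.hypot(W[...,0]-.56,W[...,1]+.11)>.05);M=[W[m&(g*(W[...,1]+.11)>0)].mean(0) for g in(1,-1)];d=M[0]-M[1];print(M,np.degrees(np.arctan2(d[1],d[0])))
cv2.imwrite("pics/c9.png",np.hstack(c))
s=manip.sense();print(s["t"],s["force"],s["tcp_pos"])
```

```text
side 576 ((562.8670043945312, -111.76697540283203), (78.9099349975586, 20.52238655090332), 4.919560432434082) 0.22498868565527713 0.004903634768850729
[array([ 0.5666, -0.0443,  0.1822]), array([ 0.5545, -0.1786,  0.1813])] 84.84070095110896
top 522 ((563.2886352539062, -109.54065704345703), (78.35482025146484, 18.375017166137695), 4.505037784576416) 0.2257256185642144 0.0028817405772087216
[array([ 0.5666, -0.0437,  0.182 ]), array([ 0.5544, -0.176 ,  0.1818])] 84.71161570781511
19.1 [0.4014 0.1331 0.0738] [ 0.5711 -0.3129  0.33  ]
```

View pics/c9.png

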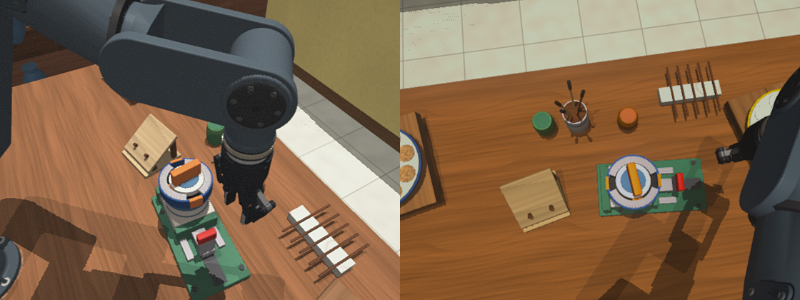

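The lid is locked: it is turned 80°, its underside is at jar z ≈ 132 mm, and it sits within about 3 mm of centre. The pots and mug have not moved. Handing in.

```bash
python3 -c "
from station import manip
print(manip.sign_off())"
```

```text
the job is handed in; nothing more can be done
None
```

I clamped the jar square against the fixed jaw and locked the lid at its stop (about 80° clockwise). The gripper is clear, the pots and mug look untouched, and I handed the job in at about 19 s; sign-off gave no verdict.

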